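# Rock a tight locating block out of a sheet-metal jig

## Robot

A 7-joint arm with a two-finger parallel gripper is mounted at the origin on the work surface. World frame = base frame: x ahead of the robot, y to its left, z up, the work surface at z = 0. Lengths are in m, angles in rad, forces in N, time in s.
With the tool pointing down it reaches from about 0.4 to 0.85 m from the base axis. Payload 4.5 kg.
Tool frame: the origin (TCP) lies on the centre line of the jaws, within the pads' length; the fingertips stand 11 mm ahead of it and the grasp point (between the pads) lies 8 mm behind it; z points along the fingers, y is the line along which they close (so a half turn about z gives the same grasp; the last joint's range is limited). The gripper opens to 88 mm and grips with 3 to 60 N. Pads are 18 mm wide; open, the fingers measure 123 mm over their backs; the gripper's body (75 mm by 187 mm) begins 45 mm behind the grasp point.
Start: joints at [1.236, 0.689, -0.195, 1.565, 0.157, 0.902, -0.215], TCP at [0.225, -0.583, 0.25] pointing down, gripper open.
Joint ranges: [-3.01, 3.01], [-0.46, 2.08], [-1.47, 1.51], [0.13, 2.56], [-1, 4.14], [0.04, 2.09], [-2.66, 2.66]. Speed limits (rad/s): [2.57, 2.57, 3.14, 3.14, 3.14, 3.14, 3.14].

## Interface

Orientations are given as a unit quaternion [x, y, z, w].
In Python, from plant import * gives the robot as it stands. The module is installed in compiled form; this text tells all that it offers.
- The arm moves only by the tool send_rows, never from a script. Its argument "motion" is a list of rows, each an object of numbers: "x", "y", "z": the shift along the tool's x, y, z in cm; "rx", "ry", "rz": the turn, a rotation vector about the tool's x, y, z in rad; "jaw": the finger opening in cm, from 0 to 8.81. In form: [{"x": .., "y": .., "z": .., "rx": .., "ry": .., "rz": .., "jaw": ..}, ...]. A call has exactly 5 rows; each row shifts and turns the commanded pose from where the row before left it, along the tool's axes as they then stand; what a row does not reach is not made up. A row lasts 1/10 s, in which the tool goes at most 50 mm and 8.59 degrees, less where a joint would pass 70% of its speed; a pose out of reach is approached as far as the arm can. A call is refused whole if a number of a shift passes 5 or a number of a turn 0.15, either way. A call with a gripper value outside its range is refused whole. The fingers move at their own pace and stop on an object; "grip_force" is the grip in N (left out, the last holds). Time passes only in rows, so rows that do not move let the fingers close, or fill a call up. It gives the time, the measured TCP pose, the force, the opening and the grip force at its end, in the units of the state.
- get_state(): the state, without advancing time (a new reading comes with each control period).
- snapshot(name): name is "side" or "top"; returns a dict with "img" (400x640x3 uint8, red, green, blue), "vertical_fov" (degrees; the focal length in pixels is half the picture's height over the tangent of half this angle, whatever the lens; pixels are square), "cx", "cy" (the principal point, pixels), "D" ([k1, k2, p1, p2, k3] as OpenCV has them; the pictures are not rectified), "extrinsics" (4x4, takes a point from camera to world coordinates). Camera axes: x right, y up, looking along -z (the intrinsics and any distortion apply to the point x, -y, -z); pixel columns grow to the right and rows downward; lengths in m; the calibration is good to about 2 mm. A picture is of the moment at which its call begins. There is no depth.
- finish_job(): hands the job in; it is judged then, once.
The state is a dict: "clock": time; "q": joint angles; "qd": joint speeds; "joint_torque": joint torques, N m; "tool_pos": TCP position; "eef_rot": TCP orientation; "contact_force": force on the tool from outside, world axes, zero at the start; "moment": the same for the moment, N m; "opening": opening from 0.0 (shut) to 1.0 (fully open); "finger_force": force on a finger pad.
Only numpy, scipy, OpenCV 4.12 (cv2) and the standard library are available. Lean on these libraries where they do the work, as an engineer would, in place of code of your own. Each camera call takes 0.05 s, during which the arm holds its last target. There are 200 camera calls.

## Task

The locating block is stuck in the drilling jig, its round foot trapped between two stiff sliding shoes. Take it by its head and, with the foot still down in its seat, rock it well over to both sides until both shoes have been pushed back and it frees, rather than yanking it straight up; then lift it and keep holding it upright and still, straight above its seat and just clear of the jig, about 2 cm, and finish while still holding it there. Leave the cup, the tape roll and the pliers where they are.

Things in the scene. Friction and masses are not known exactly. Their poses are not given: they have to be found in the camera images.
- jig: Fixed jig: aluminium plate 200 (x) x 150 (y) x 8 mm on the bench, three thin copper-and-steel sheet fasteners along each short edge (x = +-85 mm, tops 56 mm above the bench). Origin: middle of the plate's underside, on the bench, right under the block. x runs along the block's foot; y is the way the block rocks and the shoes slide; z up. Its x points away from the robot within 0.6 rad.
- jig_seat (a point): Mid-point of the jig's steel seat, level with its top, 47 mm above the bench. The seat is 60 (x) x 98 (y) mm, with an open middle for the block. In it two black plastic shoes 40 mm long (x), one on each y side of the block, undersides 31 mm and tops 47 mm above the bench, hold the foot down.
- block: Locating block, plain metal, 94 mm tall, 0.18 to 0.33 kg. From below: round foot (cylinder 24 mm diameter, 40 mm long along x), web 30 (x) x 12 (y) mm, head 36 (x) x 28 (y) x 36 mm from 50 to 86 mm up, 8 mm dowel on top. Origin: middle of the foot's underside, 8 mm above the bench when seated. z up, x along the foot; axes parallel to the jig's at the start.
- block_foot (a point): Point on the axis of the block's round foot, at mid-length, 12 mm above its underside. The block rocks about this axis (its x), towards +y and -y. Leaning it about 0.3 rad (17 degrees), with 6 to 10 N at the head, makes the web push that side's shoe back 7 to 8 mm. Once both are back the foot passes up with little force; before, it is trapped.
- block_head (a point): Centre of the block's head, where to grip it; 68 mm above the block's underside, 76 mm above the bench when seated. Held firmly it hardly turns between the pads, so turn the gripper with the block as it leans, about the axis of the foot.
- shoe_a (a joint): How far the shoe on the jig's +y side is pushed back, towards jig +y, in m: 0 to 0.0015 at the start, (at 0 its inner face is 7 mm from the jig's centre line), at most 0.011; held by about 14 N of friction, no spring. It has cleared the foot at about 0.005 to 0.0055.
- shoe_b (a joint): The same for the shoe on the jig's -y side, pushed back towards jig -y.
- cup: Bystander, loose: white plastic cup, 84 mm across, 60 mm tall. Origin at the centre of its underside. One of the three bystanders stands well to the robot's left of the jig, one to its right, one beyond it.
- tape: Bystander, loose: pale tape roll lying flat, 100 mm across, 24 mm high. Origin at the centre of its underside.
- pliers: Bystander, loose: pliers lying flat, about 155 mm long, 15 mm high. Origin under the middle of its length, on the bench.

How it is judged:
On the way, in this order (a step that is already met when the one before it is completed fails the run):
1. the block has been leaned over (more than 0.08 rad) with its foot still in the seat, and one shoe is pushed back at least 3 mm (z of block_foot in the frame of jig below 0.026 m and angle between block's own z axis and vertical above 0.08 rad and value of joint any of shoe_a, shoe_b above 0.003 m), for 0.05 s.
2. it has been leaned over the other way with its foot still in the seat, and both shoes are pushed back at least 3 mm (z of block_foot in the frame of jig below 0.026 m and angle between block's own z axis and vertical above 0.08 rad and value of joint each of shoe_a, shoe_b above 0.003 m), for 0.05 s.
At the end, for the whole second after the job is handed in: The block is held still in the fingers, touching neither jig nor bystanders, its foot's underside 3 to 45 mm above the tops of the shoes, within 35 mm of straight above its seat, less than 0.3 rad off upright; the bystanders are within 20 mm of where they stood (z of block_foot in the frame of jig between 0.062 and 0.104 m and horizontal distance between block_foot and jig below 0.035 m and angle between block's own z axis and vertical below 0.3 rad and linear speed of block below 0.03 m/s and angular speed of block below 0.3 rad/s and contact force between the fingers and block above 1 N and contact force between block and jig below 0.1 N and contact force between block and cup below 0.1 N and contact force between block and tape below 0.1 N and contact force between block and pliers below 0.1 N and distance of each of cup, tape, pliers from where it was at the start of the episode below 0.02 m); the arm keeps its last pose, push and grip.
It fails at once if a bystander is pushed away by more than 20 mm (distance of any of cup, tape, pliers from where it was at the start of the episode above 0.02 m).
It also fails if it takes over 35 s, if anything falls off the work surface, if the arm or the gripper's body presses on something with over 40 N, if the wrist force passes 120 N, or if a joint passes its speed limit or range.

## Working session

There is one attempt and no reset: what is moved stays moved. The work goes in short steps, Python scripts to look and compute and a tool call to move; the robot and the scene stay as the last step left them, time stands still between calls to the robot, and variables do not carry over. Pictures are saved under pics/ and viewed, at most 10 in all, crops included, and the job is handed in when it is done.

Besides the shell and the picture viewer there is one more tool, called as a command line: name --argument value ..., lists and objects as JSON in quotes. send_rows: Moves the arm, as the interface text tells. Its arguments: {"type":"object","properties":{"motion":{"type":"array"},"grip_force":{"type":"number"}},"required":["motion"]}

```bash
mkdir -p pics; cat > h.py <<'E'
from plant import *
import numpy as np, cv2
from scipy.spatial.transform import Rotation as R
def cam(n):
    s=snapshot(n);h=s["img"].shape[0];f=h/2/np.tan(np.radians(s["vertical_fov"])/2)
    s["K"]=np.array([[f,0,s["cx"]],[0,f,s["cy"]],[0,0,1.]]);s["D"]=np.array(s["D"],float);s["E"]=np.array(s["extrinsics"]);return s
def ray(s,u,v):
    p=cv2.undistortPoints(np.array([[[u,v]]],float),s["K"],s["D"])[0,0]
    d=s["E"][:3,:3]@np.array([p[0],-p[1],-1]);return s["E"][:3,3],d
def onz(s,u,v,z):
    o,d=ray(s,u,v);return o+d*(z-o[2])/d[2]
def proj(s,P):
    P=np.atleast_2d(np.array(P,float));c=(P-s["E"][:3,3])@s["E"][:3,:3];c=c*[1,-1,-1]
    return cv2.projectPoints(c,np.zeros(3),np.zeros(3),s["K"],s["D"])[0][:,0]
def save(s,f,crop=None,k=1):
    im=s["img"][:,:,::-1]
    if crop: im=im[crop[1]:crop[3],crop[0]:crop[2]]
    cv2.imwrite(f,cv2.resize(im,None,fx=k,fy=k,interpolation=cv2.INTER_CUBIC))
E
python3 - <<'E'
from h import *
for n in("side","top"):
    s=cam(n);save(s,f"pics/{n}0.png");print(n,s["vertical_fov"],s["E"].round(3).tolist(),s["D"])
st=get_state();print(st)
print(R.from_quat(st["eef_rot"]).as_matrix().round(3))
E
```

```text
side 53.367077620194436 [[0.998, 0.046, -0.039, 0.573], [-0.057, 0.498, -0.865, -0.899], [-0.021, 0.866, 0.499, 0.578], [0.0, 0.0, 0.0, 1.0]] [-0.02895122  0.          0.          0.          0.        ]
top 57.90466739112199 [[0.001, 0.999, -0.045, 0.581], [-1.0, 0.001, 0.005, 0.016], [0.005, 0.045, 0.999, 1.237], [0.0, 0.0, 0.0, 1.0]] [-0.06291846  0.          0.          0.          0.        ]
{'clock': 0.1, 'q': array([ 1.235809  ,  0.68990583, -0.19455092,  1.56621488,  0.15733404,
        0.90250114, -0.21508127]), 'qd': array([-4.75270974e-04, -3.52278415e-03, -2.98532500e-05, -3.90240110e-03,
        2.42793761e-03, -1.29083013e-03,  1.55065208e-03]), 'joint_torque': array([-2.08659600e-03, -5.28505719e+01, -1.27097692e+00, -1.53837508e+01,
       -5.24460047e-02,  2.01282979e-03,  4.10536279e-05]), 'tool_pos': array([ 0.22507783, -0.5824885 ,  0.24899414]), 'eef_rot': array([ 9.83034727e-01,  1.83417719e-01, -2.10552482e-04, -7.88720248e-04]), 'contact_force': array([-0.05078526,  0.0744859 , -0.73045869]), 'moment': array([ 0.04679341, -0.009729  ,  0.02254612]), 'finger_force': 0.0, 'opening': 1.0013094231946025}
[[ 0.933  0.361 -0.001]
 [ 0.361 -0.933  0.001]
 [-0.    -0.002 -1.   ]]
```

View pics/top0.png

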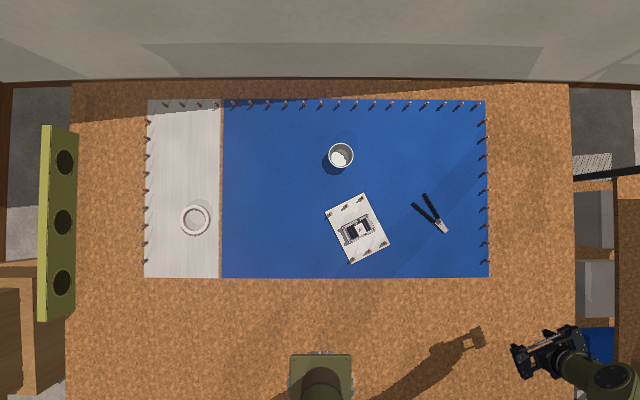

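View pics/side0.png

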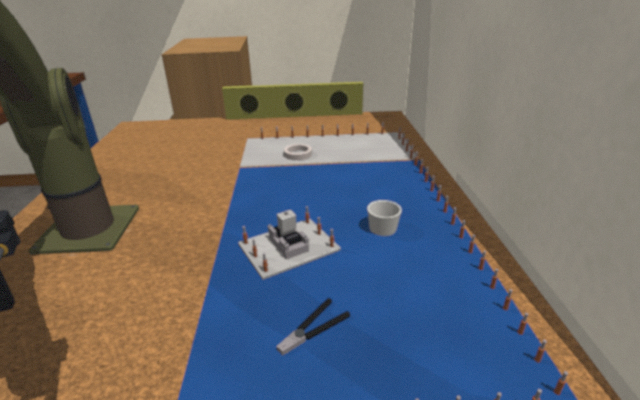

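The top view shows the jig plate with corners near (365,193), (390,247), (350,265) and (325,212), and the block around (358,230). The cup is at (341,155), the tape at (195,220) and the pliers at (430,213). The side view shows the head at about (287,222).

```bash
python3 - <<'E'
from h import *
s=cam("top");hsv=cv2.cvtColor(s["img"],cv2.COLOR_RGB2HSV)
m=((hsv[...,1]<70)&(hsv[...,2]>120)).astype(np.uint8)
w=np.zeros_like(m);w[185:272,318:398]=1;m*=w
pts=np.array([onz(s,u,v,0.008)[:2] for v,u in zip(*np.nonzero(m))])
n,l,st,_=cv2.connectedComponentsWithStats(m);k=1+np.argmax(st[1:,4])
ys,xs=np.nonzero(l==k);P=np.array([onz(s,u,v,0.008)[:2] for v,u in zip(ys,xs)],np.float32)*1000
r=cv2.minAreaRect(P);print(r,cv2.boxPoints(r))
save(s,"pics/topc.png",(310,180,400,275),6)
t=cam("side");save(t,"pics/sidec.png",(225,190,355,280),6)
E
```

```text
((530.1165161132812, -124.96186828613281), (200.36209106445312, 149.52227783203125), 27.04625701904297) [[ 406.89667   -103.92992  ]
 [ 474.88593   -237.10042  ]
 [ 653.33636   -145.99382  ]
 [ 585.3471     -12.8233185]]
```

View pics/topc.png

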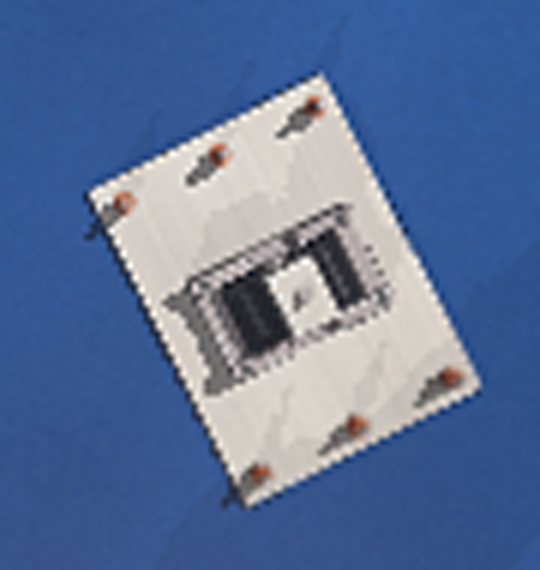

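View pics/sidec.png

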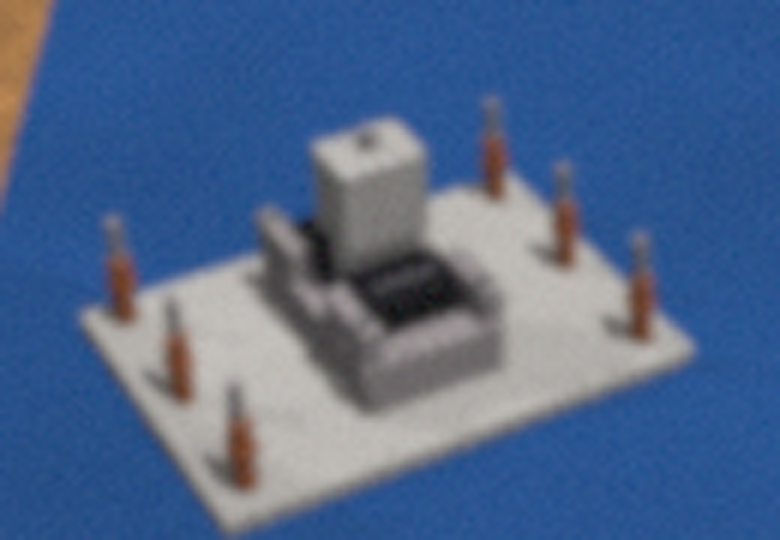

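The jig is at (0.530, -0.125) with yaw 0.472. The block stands upright at its centre. I'll grip across the jig's y, with the tool x along the jig's x. First the arm goes above the block.

send_rows --motion '[{"x": 0, "y": 0, "z": 0, "rx": 0, "ry": 0, "rz": -0.103, "jaw": 8.8}, {"x": 3.2, "y": -1.8, "z": 0, "rx": 0, "ry": 0, "rz": 0, "jaw": 8.8}, {"x": 3.2, "y": -1.8, "z": 0, "rx": 0, "ry": 0, "rz": 0, "jaw": 8.8}, {"x": 3.2, "y": -1.8, "z": 0, "rx": 0, "ry": 0, "rz": 0, "jaw": 8.8}, {"x": 3.2, "y": -1.8, "z": 0, "rx": 0, "ry": 0, "rz": 0, "jaw": 8.8}]' --grip_force 50

```text
clock: 0.7
tool_pos: [0.3072, -0.4594, 0.2496]
eef_rot: [0.972, 0.234, 0.0, -0.0]
contact_force: [0.8, -0.1, 0.3]
opening: 1.0
finger_force: 0.0
```

send_rows --motion '[{"x": 3.2, "y": -1.8, "z": 0, "rx": 0, "ry": 0, "rz": 0, "jaw": 8.8}, {"x": 3.2, "y": -1.8, "z": 0, "rx": 0, "ry": 0, "rz": 0, "jaw": 8.8}, {"x": 3.2, "y": -1.8, "z": 0, "rx": 0, "ry": 0, "rz": 0, "jaw": 8.8}, {"x": 3.2, "y": -1.8, "z": 0, "rx": 0, "ry": 0, "rz": 0, "jaw": 8.8}, {"x": 3.2, "y": -1.8, "z": 0, "rx": 0, "ry": 0, "rz": 0, "jaw": 8.8}]'

```text
clock: 1.2
tool_pos: [0.4088, -0.3065, 0.2497]
eef_rot: [0.972, 0.234, -0.0, 0.0]
contact_force: [0.1, 0.6, -0.1]
opening: 0.999
finger_force: 0.0
```

send_rows --motion '[{"x": 3.2, "y": -1.8, "z": 0, "rx": 0, "ry": 0, "rz": 0, "jaw": 8.8}, {"x": 3.2, "y": -1.8, "z": 0, "rx": 0, "ry": 0, "rz": 0, "jaw": 8.8}, {"x": 3.2, "y": -1.8, "z": 0, "rx": 0, "ry": 0, "rz": 0, "jaw": 8.8}, {"x": 3.2, "y": -1.8, "z": 0, "rx": 0, "ry": 0, "rz": 0, "jaw": 8.8}, {"x": 3.2, "y": -1.8, "z": 0, "rx": 0, "ry": 0, "rz": 0, "jaw": 8.8}]'

```text
clock: 1.7
tool_pos: [0.5104, -0.1536, 0.2497]
eef_rot: [0.972, 0.234, -0.0, 0.0]
contact_force: [-0.4, -0.4, 0.0]
opening: 0.998
finger_force: 0.0
```

send_rows --motion '[{"x": 0, "y": 0, "z": 2.5, "rx": 0, "ry": 0, "rz": 0, "jaw": 8.8}, {"x": 0, "y": 0, "z": 2.5, "rx": 0, "ry": 0, "rz": 0, "jaw": 8.8}, {"x": 0, "y": 0, "z": 2, "rx": 0, "ry": 0, "rz": 0, "jaw": 8.8}, {"x": 0, "y": 0, "z": 0, "rx": 0, "ry": 0, "rz": 0, "jaw": 8.8}, {"x": 0, "y": 0, "z": 0, "rx": 0, "ry": 0, "rz": 0, "jaw": 8.8}]'

```text
clock: 2.2
tool_pos: [0.5099, -0.1549, 0.1799]
eef_rot: [0.972, 0.234, -0.0, -0.0]
contact_force: [-0.7, 0.6, 0.4]
opening: 0.999
finger_force: 0.0
```

```bash
cat >> h.py <<'E'
J=np.array([.530,-.125,0]);RJ=R.from_euler('z',.472)
def rep():
    st=get_state();T=R.from_quat(st["eef_rot"])
    p=RJ.inv().apply(st["tool_pos"]-J)*1000
    print("t",round(st["clock"],2),"tcp jig mm",p.round(1),"rotvec tool->target(up)",(T.inv()*RJ*R.from_euler('x',np.pi)).as_rotvec().round(3),"F jig",RJ.inv().apply(st["contact_force"]).round(1),"M",RJ.inv().apply(st["moment"]).round(2),"open cm",round(st["opening"]*8.81,2),"ff",round(st["finger_force"],1))
    return st
E
python3 - <<'E'
from h import *
rep()
t=cam("side");save(t,"pics/sided.png",(225,120,355,280),4)
print(proj(t,RJ.apply([[0,14,.094*0+0.094],[18e-3,0,.094],[0,0,.102]])+J))
E
```

```text
t 2.2 tcp jig mm [-31.5 -17.5 179.9] rotvec tool->target(up) [-0.  0. -0.] F jig [-0.4  0.8  0.4] M [-0.02 -0.02 -0.02] open cm 8.8 ff 0.0
[[ 75.68630159  -2.16594768]
 [292.62888741 211.77662114]
 [285.39132003 211.02580848]]
```

View pics/sided.png

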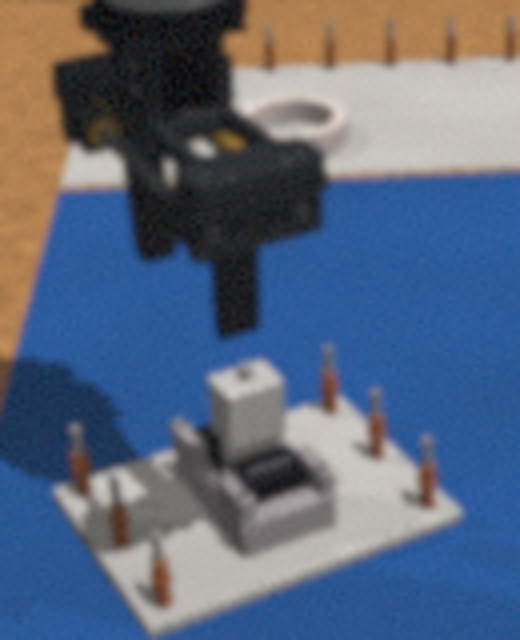

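The close view agrees with the estimate: the dowel top is within about 1.5 px of its projection. The TCP is 31.5 mm short in x and 17.5 mm short in y, so I'll correct that and go down.

send_rows --motion '[{"x": 1.6, "y": -0.9, "z": 0, "rx": 0, "ry": 0, "rz": 0, "jaw": 8.8}, {"x": 1.55, "y": -0.85, "z": 0, "rx": 0, "ry": 0, "rz": 0, "jaw": 8.8}, {"x": 0, "y": 0, "z": 2, "rx": 0, "ry": 0, "rz": 0, "jaw": 8.8}, {"x": 0, "y": 0, "z": 2, "rx": 0, "ry": 0, "rz": 0, "jaw": 8.8}, {"x": 0, "y": 0, "z": 2, "rx": 0, "ry": 0, "rz": 0, "jaw": 8.8}]'

```text
clock: 2.75
tool_pos: [0.5313, -0.1252, 0.1207]
eef_rot: [0.972, 0.234, 0.002, 0.001]
contact_force: [-0.1, -0.8, 0.3]
opening: 0.999
finger_force: 0.0
```

send_rows --motion '[{"x": 0, "y": 0, "z": 2, "rx": 0, "ry": 0, "rz": 0, "jaw": 8.8}, {"x": 0, "y": 0, "z": 1.5, "rx": 0, "ry": 0, "rz": 0, "jaw": 8.8}, {"x": 0, "y": 0, "z": 0.8, "rx": 0, "ry": 0, "rz": 0, "jaw": 8.8}, {"x": 0, "y": 0, "z": 0, "rx": 0, "ry": 0, "rz": 0, "jaw": 8.8}, {"x": 0, "y": 0, "z": 0, "rx": 0, "ry": 0, "rz": 0, "jaw": 8.8}]'

```text
clock: 3.25
tool_pos: [0.5307, -0.1252, 0.0776]
eef_rot: [0.972, 0.234, 0.001, 0.0]
contact_force: [0.0, -0.4, 0.2]
opening: 0.997
finger_force: 0.0
```

send_rows --motion '[{"x": 0, "y": 0, "z": 0, "rx": 0, "ry": 0, "rz": 0, "jaw": 4}, {"x": 0, "y": 0, "z": 0, "rx": 0, "ry": 0, "rz": 0, "jaw": 4}, {"x": 0, "y": 0, "z": 0, "rx": 0, "ry": 0, "rz": 0, "jaw": 4}, {"x": 0, "y": 0, "z": 0, "rx": 0, "ry": 0, "rz": 0, "jaw": 4}, {"x": 0, "y": 0, "z": 0, "rx": 0, "ry": 0, "rz": 0, "jaw": 4}]'

```text
clock: 3.75
tool_pos: [0.53, -0.125, 0.0768]
eef_rot: [0.972, 0.234, 0.0, 0.0]
contact_force: [-1.0, 0.6, -1.1]
opening: 0.57
finger_force: 0.0
```

```bash
python3 - <<'E'
from h import *
rep()
t=cam("side");save(t,"pics/sidee.png",(225,150,355,280),5)
E
```

```text
t 3.75 tcp jig mm [-0.  -0.  76.8] rotvec tool->target(up) [ 0. -0. -0.] F jig [-0.6  1.  -1.1] M [ 0.02 -0.03  0.01] open cm 5.02 ff 0.0
```

View pics/sidee.png

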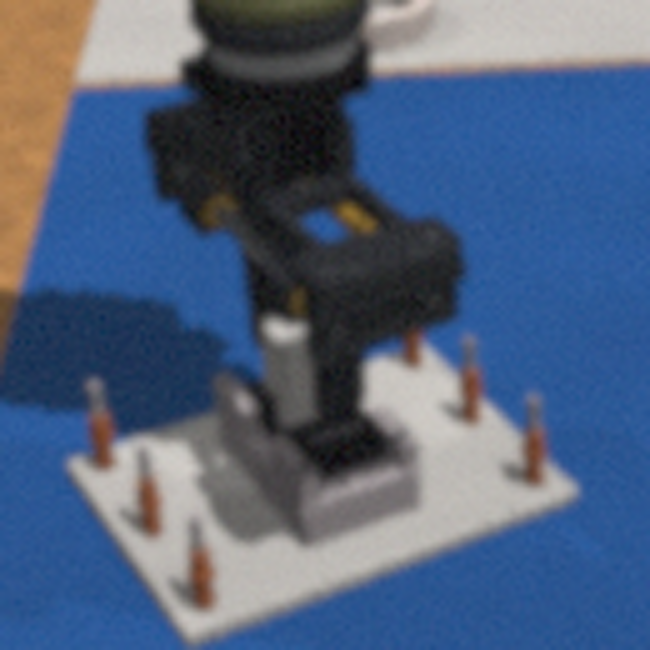

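The fingers straddle the head (about (290,370) in the crop) and clear the seat. I'll close them.

send_rows --motion '[{"x": 0, "y": 0, "z": 0, "rx": 0, "ry": 0, "rz": 0, "jaw": 1.5}, {"x": 0, "y": 0, "z": 0, "rx": 0, "ry": 0, "rz": 0, "jaw": 1.5}, {"x": 0, "y": 0, "z": 0, "rx": 0, "ry": 0, "rz": 0, "jaw": 1.5}, {"x": 0, "y": 0, "z": 0, "rx": 0, "ry": 0, "rz": 0, "jaw": 1.5}, {"x": 0, "y": 0, "z": 0, "rx": 0, "ry": 0, "rz": 0, "jaw": 1.5}]' --grip_force 50

```text
clock: 4.3
tool_pos: [0.5299, -0.125, 0.0767]
eef_rot: [0.972, 0.234, -0.0, 0.0]
contact_force: [0.5, 0.5, -0.8]
opening: 0.312
finger_force: 50.0
```

```bash
python3 - <<'E'
from h import *
rep()
E
```

```text
t 4.3 tcp jig mm [-0.1  0.  76.7] rotvec tool->target(up) [ 0.  0. -0.] F jig [ 0.7  0.2 -0.8] M [-0.02  0.   -0.01] open cm 2.75 ff 50.0
```

Gripped cleanly (2.75 cm, no side load). Now I'll lean towards jig +y about the foot axis, 56.7 mm below the TCP.

send_rows --motion '[{"x": 0, "y": -0.227, "z": 0.005, "rx": -0.04, "ry": 0, "rz": 0, "jaw": 1.5}, {"x": 0, "y": -0.227, "z": 0.005, "rx": -0.04, "ry": 0, "rz": 0, "jaw": 1.5}, {"x": 0, "y": -0.227, "z": 0.005, "rx": -0.04, "ry": 0, "rz": 0, "jaw": 1.5}, {"x": 0, "y": -0.227, "z": 0.005, "rx": -0.04, "ry": 0, "rz": 0, "jaw": 1.5}, {"x": 0, "y": -0.227, "z": 0.005, "rx": -0.04, "ry": 0, "rz": 0, "jaw": 1.5}]'

```text
clock: 4.8
tool_pos: [0.5253, -0.1158, 0.0762]
eef_rot: [0.967, 0.232, 0.024, 0.098]
contact_force: [1.4, -2.9, 1.1]
opening: 0.317
finger_force: 50.1
```

```bash
cat >> h.py <<'E'
def foot():
    st=rep();T=R.from_quat(st["eef_rot"]);p=RJ.inv().apply(st["tool_pos"]+T.apply([0,0,.0567])-J)*1000
    print("foot est jig mm",p.round(1))
E
python3 -c "
from h import *
foot()"
```

```text
t 4.8 tcp jig mm [ 0.  10.3 76.2] rotvec tool->target(up) [ 0.203 -0.001 -0.001] F jig [-0.1 -3.2  1.1] M [ 0.12  0.2  -0.01] open cm 2.79 ff 50.1
foot est jig mm [ 0.  -1.1 20.7]
```

send_rows --motion '[{"x": 0, "y": -0.227, "z": 0.005, "rx": -0.04, "ry": 0, "rz": 0, "jaw": 1.5}, {"x": 0, "y": -0.227, "z": 0.005, "rx": -0.04, "ry": 0, "rz": 0, "jaw": 1.5}, {"x": 0, "y": -0.227, "z": 0.005, "rx": -0.04, "ry": 0, "rz": 0, "jaw": 1.5}, {"x": 0, "y": -0.1, "z": 0.005, "rx": -0.02, "ry": 0, "rz": 0, "jaw": 1.5}, {"x": 0, "y": 0, "z": 0, "rx": 0, "ry": 0, "rz": 0, "jaw": 1.5}]'

```text
clock: 5.3
tool_pos: [0.5235, -0.1102, 0.0765]
eef_rot: [0.961, 0.231, 0.028, 0.151]
contact_force: [-0.9, -3.6, -9.8]
opening: 0.314
finger_force: 50.0
```

```bash
python3 -c "
from h import *
foot()
t=cam('side');save(t,'pics/sidef.png',(225,150,355,280),5)"
```

```text
t 5.3 tcp jig mm [ 0.9 16.2 76.5] rotvec tool->target(up) [ 0.308  0.017 -0.001] F jig [-2.4 -2.8 -9.8] M [ 0.52  0.63 -0.24] open cm 2.77 ff 50.0
foot est jig mm [-0.  -1.  22.4]
```

View pics/sidef.png

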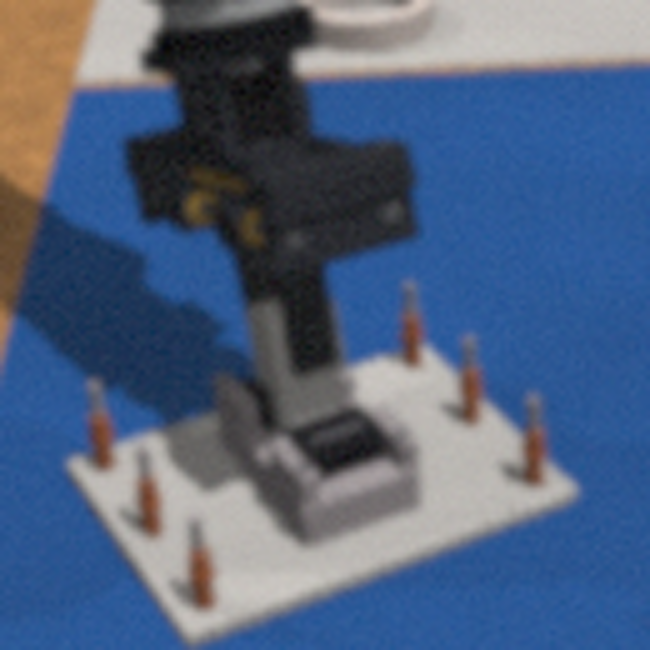

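The block is leaned 0.31 rad towards +y and the foot has ridden up about 2 mm. I'll lean slightly further and press down a little.

send_rows --motion '[{"x": 0, "y": 0, "z": 0.1, "rx": 0, "ry": 0, "rz": 0, "jaw": 1.5}, {"x": 0, "y": -0.2, "z": 0.08, "rx": -0.03, "ry": 0, "rz": 0, "jaw": 1.5}, {"x": 0, "y": -0.25, "z": 0.02, "rx": -0.03, "ry": 0, "rz": 0, "jaw": 1.5}, {"x": 0, "y": 0, "z": 0, "rx": 0, "ry": 0, "rz": 0, "jaw": 1.5}, {"x": 0, "y": 0, "z": 0, "rx": 0, "ry": 0, "rz": 0, "jaw": 1.5}]'

```text
clock: 5.85
tool_pos: [0.5232, -0.1089, 0.076]
eef_rot: [0.958, 0.234, 0.028, 0.164]
contact_force: [-5.2, -2.4, -3.6]
opening: 0.313
finger_force: 50.1
```

```bash
python3 -c "
from h import *
foot()"
```

```text
t 5.85 tcp jig mm [ 1.3 17.4 76. ] rotvec tool->target(up) [0.334 0.022 0.008] F jig [-5.7  0.2 -3.6] M [ 1.12  1.11 -0.58] open cm 2.76 ff 50.1
foot est jig mm [ 0.2 -1.1 22.5]
```

send_rows --motion '[{"x": 0, "y": 0.227, "z": 0.005, "rx": 0.04, "ry": 0, "rz": 0, "jaw": 1.5}, {"x": 0, "y": 0.227, "z": 0.005, "rx": 0.04, "ry": 0, "rz": 0, "jaw": 1.5}, {"x": 0, "y": 0.227, "z": 0.005, "rx": 0.04, "ry": 0, "rz": 0, "jaw": 1.5}, {"x": 0, "y": 0.227, "z": 0.005, "rx": 0.04, "ry": 0, "rz": 0, "jaw": 1.5}, {"x": 0, "y": 0.227, "z": 0.005, "rx": 0.04, "ry": 0, "rz": 0, "jaw": 1.5}]'

```text
clock: 6.35
tool_pos: [0.5287, -0.1176, 0.0786]
eef_rot: [0.969, 0.237, 0.005, 0.067]
contact_force: [-3.6, -0.5, -5.7]
opening: 0.315
finger_force: 50.0
```

```bash
python3 -c "
from h import *
foot()"
```

```text
t 6.35 tcp jig mm [ 2.2  7.2 78.6] rotvec tool->target(up) [0.132 0.021 0.007] F jig [-3.4  1.2 -5.7] M [ 0.89  0.72 -0.17] open cm 2.77 ff 50.0
foot est jig mm [ 1.1 -0.3 22.5]
```

Rows start from the measured pose. I'll correct the height and x, return upright, and look at the shoe.

send_rows --motion '[{"x": -0.05, "y": 0.227, "z": 0.1, "rx": 0.04, "ry": 0.01, "rz": 0, "jaw": 1.5}, {"x": -0.05, "y": 0.227, "z": 0.1, "rx": 0.04, "ry": 0.01, "rz": 0, "jaw": 1.5}, {"x": -0.05, "y": 0.227, "z": 0.05, "rx": 0.04, "ry": 0, "rz": 0, "jaw": 1.5}, {"x": 0, "y": 0.06, "z": 0, "rx": 0.01, "ry": 0, "rz": 0, "jaw": 1.5}, {"x": 0, "y": 0, "z": 0, "rx": 0, "ry": 0, "rz": 0, "jaw": 1.5}]'

```text
clock: 6.85
tool_pos: [0.5314, -0.1251, 0.0769]
eef_rot: [0.972, 0.237, 0.0, 0.002]
contact_force: [-4.2, 2.0, 0.4]
opening: 0.316
finger_force: 50.0
```

```bash
python3 -c "
from h import *
foot()"
```

```text
t 6.85 tcp jig mm [ 1.2 -0.8 76.9] rotvec tool->target(up) [0.004 0.001 0.006] F jig [-2.9  3.7  0.4] M [ 0.97  0.7  -0.12] open cm 2.79 ff 50.0
foot est jig mm [ 1.2 -1.  20.2]
```

send_rows --motion '[{"x": 0, "y": 0.21, "z": 0.02, "rx": 0.04, "ry": 0, "rz": 0, "jaw": 1.5}, {"x": 0, "y": 0.21, "z": 0.02, "rx": 0.04, "ry": 0, "rz": 0, "jaw": 1.5}, {"x": 0, "y": 0.22, "z": 0.02, "rx": 0.04, "ry": 0, "rz": 0, "jaw": 1.5}, {"x": 0, "y": 0.227, "z": 0.02, "rx": 0.04, "ry": 0, "rz": 0, "jaw": 1.5}, {"x": 0, "y": 0.227, "z": 0.02, "rx": 0.04, "ry": 0, "rz": 0, "jaw": 1.5}]'

```text
clock: 7.35
tool_pos: [0.5358, -0.1332, 0.0761]
eef_rot: [0.966, 0.237, -0.025, -0.096]
contact_force: [-6.6, 2.9, 6.0]
opening: 0.31
finger_force: 50.0
```

```bash
python3 -c "
from h import *
foot()"
```

```text
t 7.35 tcp jig mm [ 1.5 -9.9 76.1] rotvec tool->target(up) [-0.199  0.003  0.01 ] F jig [-4.6  5.5  6. ] M [1.04 1.13 0.  ] open cm 2.73 ff 50.0
foot est jig mm [ 1.3  1.3 20.5]
```

send_rows --motion '[{"x": 0, "y": 0.227, "z": 0.01, "rx": 0.04, "ry": 0, "rz": 0, "jaw": 1.5}, {"x": 0, "y": 0.227, "z": 0.02, "rx": 0.04, "ry": 0, "rz": 0, "jaw": 1.5}, {"x": 0, "y": 0.25, "z": 0.03, "rx": 0.04, "ry": 0, "rz": 0, "jaw": 1.5}, {"x": 0, "y": 0.25, "z": 0.03, "rx": 0.04, "ry": 0, "rz": 0, "jaw": 1.5}, {"x": 0, "y": 0, "z": 0, "rx": 0, "ry": 0, "rz": 0, "jaw": 1.5}]'

```text
clock: 7.85
tool_pos: [0.54, -0.1412, 0.0731]
eef_rot: [0.956, 0.234, -0.044, -0.174]
contact_force: [-6.8, 2.8, 8.8]
opening: 0.31
finger_force: 50.0
```

```bash
python3 -c "
from h import *
foot()
t=cam('side');save(t,'pics/sideg.png',(225,150,355,280),5)"
```

```text
t 7.85 tcp jig mm [  1.5 -19.   73.1] rotvec tool->target(up) [-0.361  0.004  0.008] F jig [-4.8  5.5  8.8] M [1.56 1.18 0.36] open cm 2.73 ff 50.0
foot est jig mm [ 1.2  1.  20.1]
```

View pics/sideg.png

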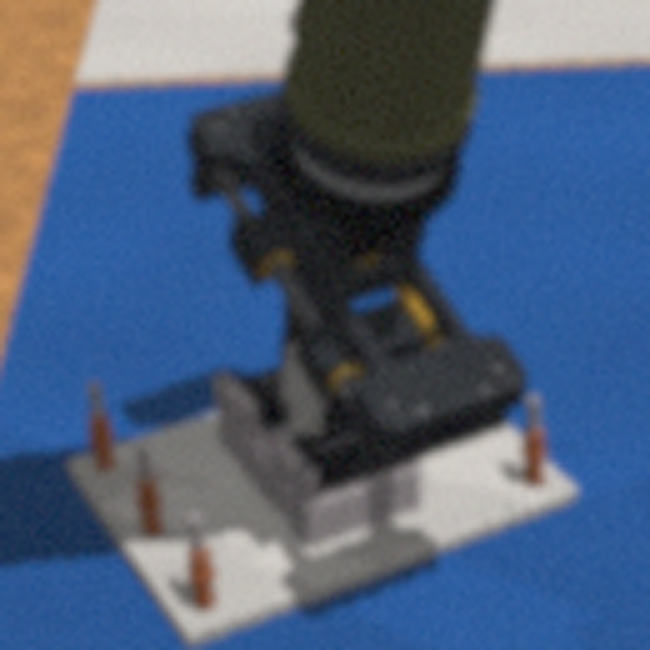

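The block is leaned 0.36 rad the other way with the foot still seated (foot estimate 20 mm). I'll return it upright.

send_rows --motion '[{"x": 0, "y": -0.227, "z": 0.005, "rx": -0.04, "ry": 0, "rz": 0, "jaw": 1.5}, {"x": 0, "y": -0.227, "z": 0.005, "rx": -0.04, "ry": 0, "rz": 0, "jaw": 1.5}, {"x": 0, "y": -0.227, "z": 0.005, "rx": -0.04, "ry": 0, "rz": 0, "jaw": 1.5}, {"x": 0, "y": -0.227, "z": 0.005, "rx": -0.04, "ry": 0, "rz": 0, "jaw": 1.5}, {"x": 0, "y": -0.227, "z": 0.005, "rx": -0.04, "ry": 0, "rz": 0, "jaw": 1.5}]'

```text
clock: 8.4
tool_pos: [0.5348, -0.1315, 0.0759]
eef_rot: [0.968, 0.238, -0.02, -0.075]
contact_force: [-6.6, 2.2, 6.6]
opening: 0.314
finger_force: 50.1
```

send_rows --motion '[{"x": 0, "y": -0.227, "z": 0.005, "rx": -0.04, "ry": 0, "rz": 0, "jaw": 1.5}, {"x": 0, "y": -0.227, "z": 0.005, "rx": -0.04, "ry": 0, "rz": 0, "jaw": 1.5}, {"x": 0, "y": -0.227, "z": 0.005, "rx": -0.04, "ry": 0, "rz": 0, "jaw": 1.5}, {"x": 0, "y": -0.227, "z": 0.005, "rx": -0.04, "ry": 0, "rz": 0, "jaw": 1.5}, {"x": 0, "y": 0, "z": 0, "rx": 0, "ry": 0, "rz": 0, "jaw": 1.5}]'

```text
clock: 8.9
tool_pos: [0.5306, -0.1235, 0.0766]
eef_rot: [0.971, 0.239, -0.001, 0.004]
contact_force: [-7.9, 2.5, 12.8]
opening: 0.315
finger_force: 50.1
```

```bash
python3 -c "
from h import *
foot()
t=cam('side');save(t,'pics/sideh.png',(255,190,325,270),7)"
```

```text
t 8.9 tcp jig mm [ 1.2  1.  76.6] rotvec tool->target(up) [0.007 0.003 0.012] F jig [-5.9  5.9 12.8] M [1.79 1.29 0.04] open cm 2.78 ff 50.1
foot est jig mm [ 1.1  0.7 19.9]
```

View pics/sideh.png

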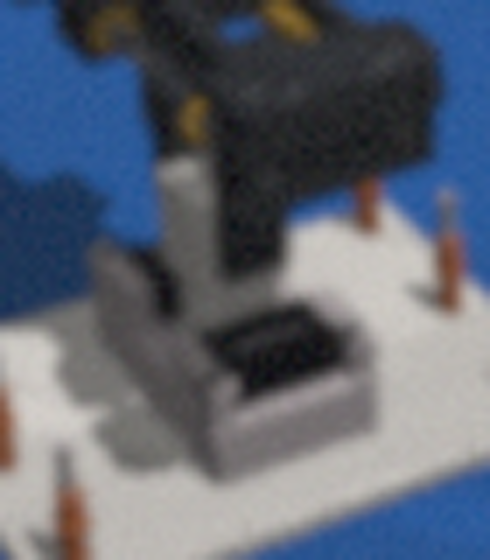

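The block is upright with the web free, and the -y shoe sits back by the end wall. I'll test with a gentle lift.

send_rows --motion '[{"x": 0, "y": 0, "z": -0.1, "rx": 0, "ry": 0, "rz": 0, "jaw": 1.5}, {"x": 0, "y": 0.05, "z": -0.15, "rx": 0, "ry": 0, "rz": 0, "jaw": 1.5}, {"x": 0, "y": 0.05, "z": -0.15, "rx": 0, "ry": 0, "rz": 0, "jaw": 1.5}, {"x": 0, "y": 0, "z": -0.15, "rx": 0, "ry": 0, "rz": 0, "jaw": 1.5}, {"x": 0, "y": 0, "z": -0.15, "rx": 0, "ry": 0, "rz": 0, "jaw": 1.5}]'

```text
clock: 9.45
tool_pos: [0.5315, -0.1251, 0.0815]
eef_rot: [0.971, 0.238, -0.0, 0.002]
contact_force: [-4.7, 3.4, -5.6]
opening: 0.314
finger_force: 50.0
```

```bash
python3 -c "
from h import *
foot()"
```

```text
t 9.45 tcp jig mm [ 1.3 -0.8 81.5] rotvec tool->target(up) [0.003 0.002 0.008] F jig [-2.6  5.2 -5.6] M [ 1.29  0.74 -0.03] open cm 2.77 ff 50.0
foot est jig mm [ 1.2 -1.  24.8]
```

send_rows --motion '[{"x": 0, "y": -0.04, "z": -0.1, "rx": 0, "ry": 0, "rz": 0, "jaw": 1.5}, {"x": 0, "y": -0.04, "z": -0.1, "rx": 0, "ry": 0, "rz": 0, "jaw": 1.5}, {"x": 0, "y": 0, "z": -0.1, "rx": 0, "ry": 0, "rz": 0, "jaw": 1.5}, {"x": 0, "y": 0, "z": -0.1, "rx": 0, "ry": 0, "rz": 0, "jaw": 1.5}, {"x": 0, "y": 0, "z": 0, "rx": 0, "ry": 0, "rz": 0, "jaw": 1.5}]'

```text
clock: 9.95
tool_pos: [0.5316, -0.125, 0.0859]
eef_rot: [0.971, 0.238, -0.0, 0.003]
contact_force: [-5.0, 2.2, -4.6]
opening: 0.311
finger_force: 50.0
```

```bash
python3 -c "
from h import *
foot()"
```

```text
t 9.95 tcp jig mm [ 1.4 -0.7 85.9] rotvec tool->target(up) [0.005 0.001 0.008] F jig [-3.4  4.3 -4.6] M [ 1.27  0.94 -0.07] open cm 2.74 ff 50.0
foot est jig mm [ 1.3 -1.  29.2]
```

It comes free with only about 5 N. I'll lift another 5.2 cm.

send_rows --motion '[{"x": -0.05, "y": -0.05, "z": -0.6, "rx": 0, "ry": 0, "rz": 0, "jaw": 1.5}, {"x": 0, "y": 0, "z": -0.6, "rx": 0, "ry": 0, "rz": 0, "jaw": 1.5}, {"x": 0, "y": 0, "z": -0.6, "rx": 0, "ry": 0, "rz": 0, "jaw": 1.5}, {"x": 0, "y": 0, "z": -0.6, "rx": 0, "ry": 0, "rz": 0, "jaw": 1.5}, {"x": 0, "y": 0, "z": -0.6, "rx": 0, "ry": 0, "rz": 0, "jaw": 1.5}]'

```text
clock: 10.45
tool_pos: [0.5345, -0.1249, 0.118]
eef_rot: [0.971, 0.238, 0.004, 0.004]
contact_force: [-0.3, -0.1, -1.6]
opening: 0.312
finger_force: 50.0
```

send_rows --motion '[{"x": 0, "y": 0, "z": -0.8, "rx": 0, "ry": 0, "rz": 0, "jaw": 1.5}, {"x": 0, "y": 0, "z": -0.8, "rx": 0, "ry": 0, "rz": 0, "jaw": 1.5}, {"x": 0, "y": 0, "z": -0.6, "rx": 0, "ry": 0, "rz": 0, "jaw": 1.5}, {"x": 0, "y": 0, "z": 0, "rx": 0, "ry": 0, "rz": 0, "jaw": 1.5}, {"x": 0, "y": 0, "z": 0, "rx": 0, "ry": 0, "rz": 0, "jaw": 1.5}]'

```text
clock: 10.95
tool_pos: [0.5327, -0.1249, 0.1387]
eef_rot: [0.971, 0.238, 0.002, 0.003]
contact_force: [-0.2, -0.6, -2.6]
opening: 0.316
finger_force: 50.0
```

send_rows --motion '[{"x": 0, "y": 0, "z": 0, "rx": 0, "ry": 0, "rz": 0, "jaw": 1.5}, {"x": 0, "y": 0, "z": 0, "rx": 0, "ry": 0, "rz": 0, "jaw": 1.5}, {"x": 0, "y": 0, "z": 0, "rx": 0, "ry": 0, "rz": 0, "jaw": 1.5}, {"x": 0, "y": 0, "z": 0, "rx": 0, "ry": 0, "rz": 0, "jaw": 1.5}, {"x": 0, "y": 0, "z": 0, "rx": 0, "ry": 0, "rz": 0, "jaw": 1.5}]'

```text
clock: 11.45
tool_pos: [0.5326, -0.1248, 0.1385]
eef_rot: [0.971, 0.238, 0.002, 0.003]
contact_force: [-0.4, 0.7, -3.2]
opening: 0.313
finger_force: 50.0
```

```bash
python3 -c "
from h import *
foot()
t=cam('side');save(t,'pics/sidei.png',(225,150,355,280),5)"
```

```text
t 11.45 tcp jig mm [  2.4  -1.  138.5] rotvec tool->target(up) [ 0.007 -0.002  0.008] F jig [-0.1  0.8 -3.2] M [ 0.02 -0.04 -0.  ] open cm 2.76 ff 50.0
foot est jig mm [ 2.6 -1.4 81.8]
```

View pics/sidei.png

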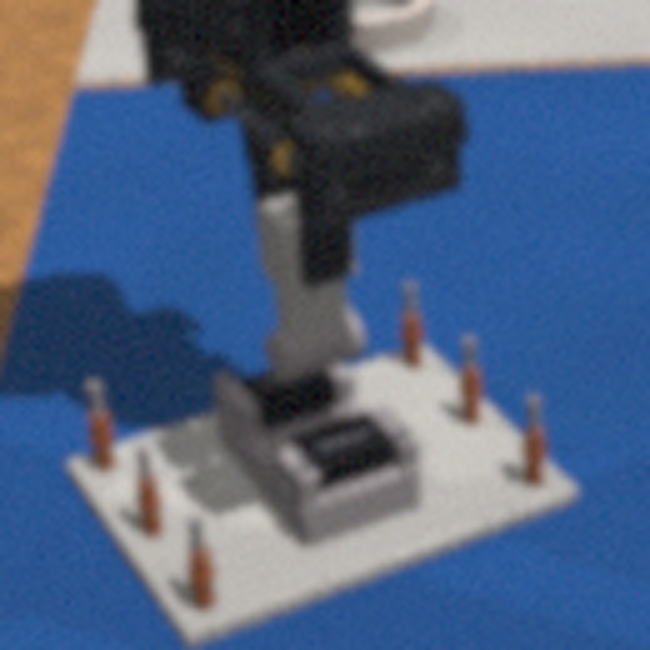

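The block hangs upright and still above its seat, its foot at about (315,355) in the crop and clear of both pushed-back shoes. Force on the tool is only its weight.

```bash
python3 -c "
from plant import *
print(finish_job())"
```

```text
the job is handed in; nothing more can be done
None
```

I rocked the block about 0.33 rad to one side and 0.36 rad to the other with its foot in the seat, then lifted it free with about 5 N. I handed the job in at about 11.5 s with the block held upright and still, roughly 2 cm above its seat. I never moved the arm near the cup, tape or pliers, but took no final picture of all three; the hand-in returned no verdict.

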